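# Show the filter marking under the bench magnifier

## Task

Take the black-framed welding filter (the cartridge with one notched corner) out of the slotted wooden rack by its plain end, keeping the fingers off the frosted, notched end, and hold it up label up under the bench magnifier so that the mark can be read: frosted label in the middle of the lens's view, about 13 cm from the glass, squarely facing the lens, with the cartridge's long edges level. Finish still holding it there, in the gripper alone; leave everything else on the bench as it is and do not bump the magnifier.

Things in the scene. Friction and masses are not known exactly. Their poses are not given: they have to be found in the camera images.
- filter: Filter: black frame, dark green glass, 110 x 9 x 90 mm, 120 g, on edge in a rack slot, either way round. Origin: centre of its bottom edge; x: along it to the frosted end; y: out of the label face; z: up to its top edge. 14 mm square notch in the +x +z corner; pale frosted label on the +x end's +y face only: with label towards you and notch on top, both are on the left. Frame ends 28 mm wide.
- label (a point): Centre of the frosted label panel: at x = 41, y = 4.5, z = 45 mm of the filter. Panel about 26 x 84 mm.
- plain_end (a point): Grip point on the plain frame end of the filter, the end without a notch: at x = -41, y = 0, z = 78 mm of the filter (12 mm below its top edge). Pinch it here from above through the 9 mm thickness.
- rack: Fixed pale wood block, 100 x 180 x 26 mm, origin at the centre of its underside, any yaw. Three open-ended slots along its x, at y = -60, 0 and 60 mm, 11 mm wide, 20 mm deep (floor 6 mm above the bench). A cartridge stands in each, top edge 96 mm above the bench, 70 mm above the block, 51 mm of free space between neighbours: open the fingers only part way.
- magnifier: Fixed bench magnifier with lamp: white round foot 150 mm across, origin at the centre of its underside; stem and short gooseneck up to the lens head, which looks down and back towards the robot at 45 degrees. The lens is above the foot; the point to view is 120 mm from the foot's centre on the robot's side (-x of the foot), 200 mm up. The ring's top is about 350 mm up.
- lens_head: White ring (outer diameter 126 mm, 30 mm thick) round a 100 mm clear lens. Origin: lens centre, 292 mm above the bench. z is the line of sight from the lens to the work (45 degrees down, towards the robot); y is level. The point to view lies on z 130 mm from the origin, 200 mm above the bench.
- cover_grey: Another cartridge of the same size in the rack, grey frame and pale clear glass, no notch. Leave it. Origin and axes as the filter's.
- cover_blue: Another cartridge of the same size in the rack, blue frame and amber glass, no notch. Leave it. Origin and axes as the filter's.
- hammer: Chipping hammer with wooden grip lying on the bench, 290 mm long along its x, about 130 mm across the head, 28 mm high. Leave it.
- wire_brush: Wooden wire brush lying on the bench, about 280 mm long along its x, 28 mm wide, 34 mm high. Leave it.
- weld_magnet: Red angle magnet lying on the bench, about 90 x 90 x 24 mm. Leave it.
- spray_tin: Small round yellow tin with a red cap, 56 mm across, 85 mm high. Leave it.
There are look-alikes about, which are no part of the job. What is shaped like the filter but red is not meant.

How it is judged:
By the outcome, as a careful person would: the job done as asked, in the order asked, and still so for the second after the job is handed in, while the arm keeps its last pose, push and grip.
It also fails if it takes over 38 s, if anything falls off the work surface, if the arm or the gripper's body presses on something with over 40 N, if the wrist force passes 120 N, or if a joint passes its speed limit or range.

## Robot

A 7-joint arm with a two-finger parallel gripper is mounted at the origin on the work surface. World frame = base frame: x ahead of the robot, y to its left, z up, the work surface at z = 0. Lengths are in m, angles in rad, forces in N, time in s.
With the tool pointing down it reaches from about 0.4 to 0.875 m from the base axis. Payload 6.5 kg.
Tool frame: the origin (TCP) lies midway between the tips of the shut fingers; the grasp point (between the pads) lies tcp_to_grasp behind it (tcp_to_grasp is the distance from the TCP to the grasp point, in m); z points along the fingers, y is the line along which they close (so a half turn about z gives the same grasp; the last joint's range is limited). The gripper opens to 88 mm and grips with 3 to 60 N. Pads are 18 mm wide; open, the fingers measure 123 mm over their backs; the gripper's body (75 mm by 187 mm) begins 45 mm behind the grasp point.
Start: joints at [-1.302, 0.536, -0.004, 1.538, 0.003, 1.067, -0.071], TCP at [0.214, 0.614, 0.239] pointing down, gripper open.
Joint ranges: [-2.7, 2.7], [-0.37, 2.16], [-1.27, 1.26], [0.24, 2.4], [-1.31, 4.45], [0.19, 1.91], [-2.76, 2.76]. Speed limits (rad/s): [2.39, 2.39, 3.14, 3.14, 3.14, 3.14, 3.14].

## Interface

Orientations are given as [roll, pitch, yaw] about the fixed x, y, z axes, in that order (R = Rz(yaw) Ry(pitch) Rx(roll)).
In Python, from cell import get_state, capture, camera_info, job_done, tcp_to_grasp gives the robot as it stands.
- The arm moves only by the tool step_arm, never from a script. Its argument "targets" is a list of rows, each an object with "fingers": the opening, from 0 (shut) to 1 (fully open); "linear": the shift along the tool's x, y, z in units of 50 mm (1.0 is 50 mm), a list of three; "twist": the turn, a rotation vector about the tool's x, y, z in units of 5 degrees (1.0 is 5 degrees), a list of three. A call has 1 to 12 rows; each row shifts and turns the commanded pose from where the row before left it, along the tool's axes as they then stand; what a row does not reach is not made up. A row lasts 1/10 s, in which the tool goes at most 50 mm and 8.59 degrees, less where a joint would pass 70% of its speed; a pose out of reach is approached as far as the arm can. A call is refused whole if a number of a shift passes 1 or a number of a turn 1, either way. A call with a gripper value outside its range is refused whole. The fingers move at their own pace and stop on an object; "squeeze" is the grip in N (left out, the last holds). Time passes only in rows, so rows that do not move let the fingers close. It gives the time, the measured TCP pose, the force, the opening and the grip force at its end, in the units of the state.
- get_state(): the state, without advancing time (a new reading comes with each control period).
- capture(name): name is "scene" or "top" or "wrist"; returns the picture (420x560x3 uint8, red, green, blue); there is no depth.
- camera_info(name): a dict with "intrinsics" (3x3 intrinsics, pixels), "k1" (the pictures are not rectified: a ray, as slopes to the right and down, at radius r is drawn at 1 + k1 r^2 times it, then the intrinsics apply), "R" (3x3) and "t" (3): a world point X has camera coordinates R X + t. Camera axes: x right, y down, z forward; pixel columns grow to the right and rows downward; lengths in m; the calibration is good to about 2 mm. A picture is of the moment at which its call begins: read the wrist's pose just before it. camera_info takes no time and is no camera call; for the wrist camera it gives the pose at the moment of the call.
- job_done(): hands the job in; it is judged then, once.
The state is a dict: "clock": time; "qpos": joint angles; "qd": joint speeds; "effort": joint torques, N m; "eef_pos": TCP position; "orientation": TCP orientation; "wrist_force": force on the tool from outside, world axes, zero at the start; "torque": the same for the moment, N m; "grip_width": finger opening in m; "gripper_force": force on a finger pad.
Only numpy, scipy, OpenCV 4.12 (cv2) and the standard library are available. Lean on these libraries where they do the work, as an engineer would, in place of code of your own. Each camera call takes 0.05 s, during which the arm holds its last target. There are 200 camera calls.

## Working session

There is one attempt and no reset: what is moved stays moved. The work goes in short steps, Python scripts to look and compute and a tool call to move; the robot and the scene stay as the last step left them, time stands still between calls to the robot, and variables do not carry over. Pictures are saved under pics/ and viewed, at most 10 in all, crops included, and the job is handed in when it is done.

Besides the shell and the picture viewer there is one more tool, called after ">>>" by a JSON object that holds its "op" and its "data". step_arm: Moves the arm, as the interface text tells. Its arguments: {"type":"object","properties":{"targets":{"type":"array","items":{"type":"object","properties":{"fingers":{"type":"number"},"linear":{"type":"array","items":{"type":"number"}},"twist":{"type":"array","items":{"type":"number"}}}}},"squeeze":{"type":"number"}},"required":["targets"]}

```bash
mkdir -p pics; ls; python3 - <<'E'
from cell import *
import cv2,numpy as np
print(get_state(),tcp_to_grasp)
for n in("scene","top"):
    im=capture(n);cv2.imwrite(f"pics/{n}0.png",im[:,:,::-1]);np.save(f"pics/{n}0.npy",im);i=camera_info(n);print(n,i)
E
```

```text
pics
{'clock': 0.0, 'qpos': array([-1.30220987,  0.53718351, -0.00444738,  1.53883165,  0.00261744,
        1.06727327, -0.07121242]), 'qd': array([-0.00125949,  0.00026363, -0.0005002 , -0.00028037, -0.00070018,
       -0.00041499, -0.00019634]), 'effort': array([-5.72435365e-04, -5.70980108e+01,  9.90157463e-01, -2.51597106e+01,
       -5.62255376e-02,  1.81203336e-02,  1.41510768e-04]), 'eef_pos': array([0.213389  , 0.61334905, 0.23784391]), 'orientation': array([-3.13990798e+00,  1.34856041e-04,  2.80688170e+00]), 'wrist_force': array([ 0.25193412, -0.28668264,  0.41653522]), 'torque': array([-0.02352447, -0.06336272, -0.04234784]), 'gripper_force': 0.0, 'grip_width': 0.08778838511714757} 0.0187
scene {'intrinsics': array([[425.17942868,   0.        , 284.27047889],
       [  0.        , 425.17942868, 207.64039754],
       [  0.        ,   0.        ,   1.        ]]), 'k1': -0.1187726198674699, 'R': array([[ 0.5877296 ,  0.80905573,  0.00165639],
       [ 0.6572449 , -0.47625239, -0.58413424],
       [-0.47180829,  0.34440164, -0.81165538]]), 't': array([-0.38191473, -0.21805444,  1.4693    ])}
top {'intrinsics': array([[504.48081395,   0.        , 273.96725034],
       [  0.        , 504.48081395, 205.05288878],
       [  0.        ,   0.        ,   1.        ]]), 'k1': -0.07746121325860793, 'R': array([[ 0.02100941, -0.99974023, -0.00883658],
       [-0.98324276, -0.01906021, -0.18130193],
       [ 0.18108641,  0.01249755, -0.98338778]]), 't': array([0.05694549, 0.58328064, 1.28461697])}
```

View pics/scene0.png

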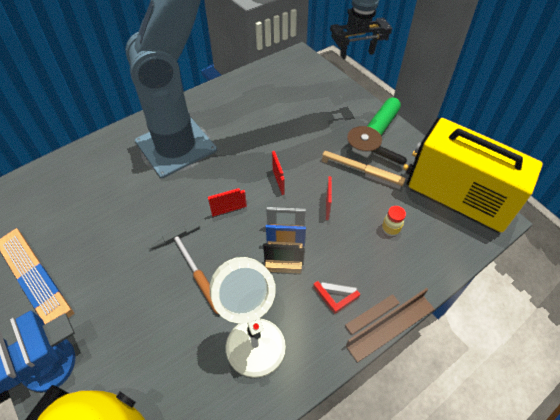

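View pics/top0.png

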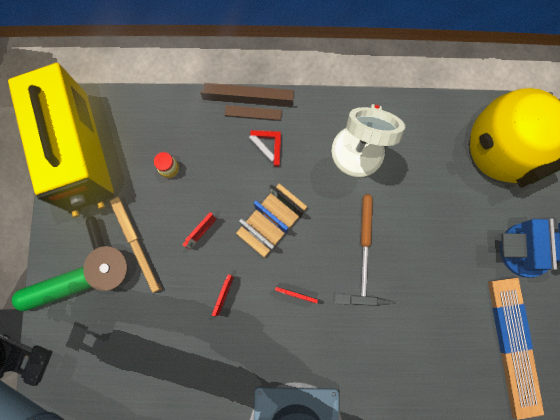

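The scene view shows the rack near (285,245), with grey, blue and black cartridges and the magnifier at (245,300). In the top view the black filter is at about (288,195) and the magnifier foot at (357,150). I'll enlarge both.

```bash
python3 - <<'E'
import cv2,numpy as np
a=np.load("pics/scene0.npy")[195:285,250:320];b=np.load("pics/top0.npy")[175:265,230:315]
f=lambda x:cv2.resize(x,None,fx=5.0,fy=5.0,interpolation=cv2.INTER_CUBIC)
c=np.hstack([f(a),f(b)]);cv2.imwrite("pics/crop1.png",c[:,:,::-1]);print(c.shape)
E
cat > h.py <<'E'
import numpy as np,cv2
from cell import *
def ray(n,uv,i=None):
    i=i or camera_info(n);K=i["intrinsics"]
    p=cv2.undistortPoints(np.array(uv,float).reshape(-1,1,2),K,np.array([i["k1"],0,0,0,0.])).reshape(-1,2)
    d=np.c_[p,np.ones(len(p))]@i["R"];return -i["R"].T@i["t"],d
def onz(n,uv,z,i=None):
    o,d=ray(n,uv,i);s=(z-o[2])/d[:,2];return o+d*s[:,None]
def proj(n,X,i=None):
    i=i or camera_info(n);return cv2.projectPoints(np.array(X,float).reshape(-1,1,3),cv2.Rodrigues(i["R"])[0],i["t"],i["intrinsics"],np.array([i["k1"],0,0,0,0.]))[0].reshape(-1,2)
E
```

```text
(450, 775, 3)
```

View pics/crop1.png

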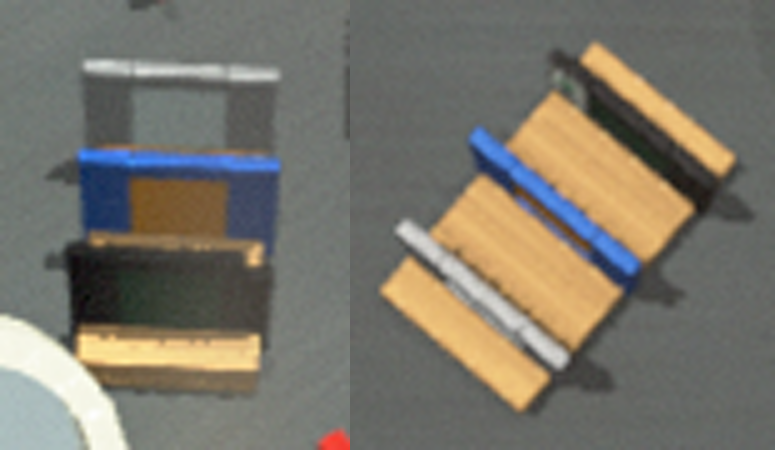

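The notch (pale wood showing through) is on the right in the scene crop (about pixel (301,246)), which is the +y side. The frosted patch is at about (274,193) in the top view, so the label faces the robot side. That agrees with the handedness rule. Next I measure the rack and the magnifier.

```bash
cat > m.py <<'E'
from h import *
T=lambda p:[[230+(x-350)/5-.4,175+y/5-.4] for x,y in p]
S=lambda p:[[250+x/5-.4,195+y/5-.4] for x,y in p]
c=onz("top",T([(595,42),(735,158),(525,408),(382,290)]),.026)
print("rack",c.round(4).tolist(),c.mean(0).round(4)); 
for a,b in((0,1),(1,2),(2,3),(3,0)):
    e=c[b]-c[a];print(np.linalg.norm(e).round(4),np.degrees(np.arctan2(e[1],e[0])).round(2))
print("scene filter top edge plain/notch-side",onz("scene",S([(68,245),(245,252)]),.096).round(4))
print("blue top ends (top)",onz("top",T([(477,133),(634,268)]),.096).round(4)," (scene)",onz("scene",S([(80,157),(279,164)]),.096).round(4))
for n in("top","scene"):
    im=np.load(f"pics/{n}0.npy").astype(int);m=((im.min(2)>150)&(im.max(2)-im.min(2)<45)).astype(np.uint8)
    k,l,st,ce=cv2.connectedComponentsWithStats(m)
    for j in range(1,k):
        if st[j,4]>150: print(n,st[j],ce[j].round(1))
E
python3 m.py
python3 - <<'E'
import cv2,numpy as np
a=np.load("pics/scene0.npy")[250:385,200:295];b=np.load("pics/top0.npy")[95:185,320:415]
f=lambda x,s:cv2.resize(x,(380,int(x.shape[0]*4)),interpolation=cv2.INTER_CUBIC)
A=f(a,4);B=f(b,4);B=np.vstack([B,np.zeros((A.shape[0]-B.shape[0],380,3),np.uint8)])
cv2.imwrite("pics/crop2.png",np.hstack([A,B])[:,:,::-1])
E
```

```text
rack [[0.6485, 0.0577, 0.026], [0.5856, -0.0193, 0.026], [0.4482, 0.0911, 0.026], [0.5099, 0.1694, 0.026]] [0.5481 0.0747 0.026 ]
0.0994 -129.24
0.1763 141.22
0.0997 51.77
0.178 -38.86
scene filter top edge plain/notch-side [[ 0.5595 -0.0037  0.096 ]
 [ 0.618   0.0698  0.096 ]]
blue top ends (top) [[0.5833 0.1172 0.096 ]
 [0.5149 0.0353 0.096 ]]  (scene) [[0.5173 0.0332 0.096 ]
 [0.5846 0.1183 0.096 ]]
top [  79   47  134   37 3964] [149.2  65.7]
top [ 268   50  112   36 2606] [323.7  67.9]
top [377  56  51  32 893] [400.4  70.9]
top [ 428   58  132   34 3519] [496.3  74. ]
top [ 331  104   74   73 2771] [363.5 139.4]
top [249 136  25  25 181] [262.1 147.1]
top [361 247   7  49 200] [364.3 271.6]
scene [346  57  49  38 226] [372.2  76.6]
scene [528 197  32  29 178] [544.1 210.4]
scene [ 10 237  50  72 324] [ 35.3 274. ]
scene [175 237  23  34 174] [185.8 253.7]
scene [  4 241  48  73 332] [ 27.9 279.3]
scene [ 211  257   75  120 5471] [248.6 311.1]
scene [  357   261   203   159 19212] [476.2 358.4]
scene [321 282  36  11 208] [338.5 287.3]
scene [ 10 318  19  46 183] [ 18.9 339.9]
scene [  0 399  18  21 249] [  7.6 410.2]
```

View pics/crop2.png

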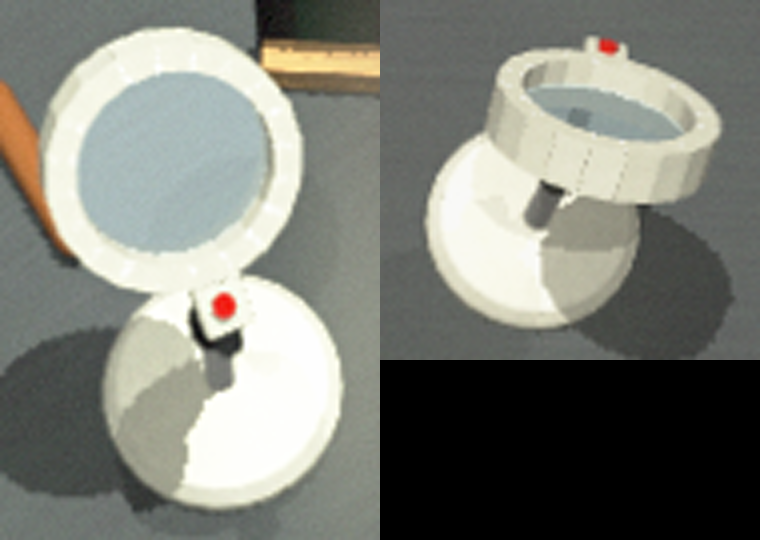

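Scene crop: the ring's back face spans (45–303, 28–295), with the red knob at (223,306) and the foot below it. Top crop: the ring is tilted away with the red knob at (608,46). The knob and stem should lie in the magnifier's symmetry plane.

```bash
cat > mag.py <<'E'
from h import *
from scipy.optimize import least_squares
S=lambda p:[[200+x/4-.4,250+y/4-.4] for x,y in p]
T=lambda p:[[320+(x-380)/4-.4,95+y/4-.4] for x,y in p]
def tri(us,ut):
    o1,d1=ray("scene",[us]);o2,d2=ray("top",[ut]);d1=d1[0];d2=d2[0]
    s=np.linalg.lstsq(np.c_[d1,-d2],o2-o1,rcond=None)[0];a=o1+s[0]*d1;b=o2+s[1]*d2;return (a+b)/2,np.linalg.norm(a-b)
red=tri(S([(223,306)])[0],T([(608,46)])[0]);print("red",red)
# foot: lower rim, near side of each camera
for n,p in(("scene",S([(110,430),(135,470),(175,500),(220,508),(265,500),(305,470),(333,430)])),("top",T([(428,240),(440,275),(465,305),(500,323),(535,328),(575,322),(610,298)]))):
    P=onz(n,p,0.003)[:,:2]
    r=least_squares(lambda c:np.hypot(*(P-c).T)-.075,P.mean(0));print("foot",n,r.x.round(4),(r.fun*1e3).round(1))
    r3=least_squares(lambda c:np.hypot(*(P-c[:2]).T)-c[2],[*r.x,.075]);print("  free",r3.x.round(4))
# ring back face, r=63: centre c, yaw
ps=S([(302,160),(290,215),(255,265),(190,292),(130,285),(90,257),(215,38),(250,58),(285,100)])
pt=T([(497,95),(515,66),(555,50),(640,58),(690,80),(718,110)])
o1,d1=ray("scene",ps);o2,d2=ray("top",pt)
def res(v):
    c=v[:3];N=np.array([np.cos(v[3]),np.sin(v[3]),1])/2**.5;out=[]
    for o,d in((o1,d1),(o2,d2)):
        X=o+d*(((c-o)@N)/(d@N))[:,None];out.append(np.linalg.norm(X-c,axis=1)-.063)
    return np.concatenate(out)
r=least_squares(res,[.75,-.2,.3,0.]);v=r.x;N=np.array([np.cos(v[3]),np.sin(v[3]),1])/2**.5
L=v[:3]-.015*N
print("backface",v[:3].round(4),"yaw",np.degrees(v[3]),"lens",L.round(4),"view",(L-.13*N).round(4),(r.fun*1e3).round(1))
dv=red[0][:2]-v[:2];print("yaw from red",np.degrees(np.arctan2(dv[1],dv[0])))
E
python3 mag.py
```

```text
red (array([ 0.78736963, -0.17087264,  0.24886306]), np.float64(0.0010404458704553142))
foot scene [ 0.749  -0.1625] [-0.3 -0.9  0.6  0.4  0.8 -1.1 -0.3]
  free [ 0.7502 -0.1634  0.0738]
foot top [ 0.7508 -0.1629] [-0.6  0.1  0.7 -0.  -0.6  0.4 -0.2]
  free [ 0.7501 -0.1626  0.0744]
backface [ 0.7356 -0.1573  0.3034] yaw -3.153771965110814 lens [ 0.7251 -0.1567  0.2928] view [ 0.6333 -0.1517  0.2009] [-0.1  0.9  2.5  0.3 -1.1 -2.2  2.3 -0.3 -1.8 -1.5 -4.5  1.8  1.1 -1.8
 -0.4]
yaw from red -14.668403000110107
```

```bash
cat >> mag.py <<'E'
print("---- refined: subpixel white edge, back-face-only arcs")
def edge(n,c,dirs,rmax,lo):
    g=np.load(f"pics/{n}0.npy").astype(np.float32).min(2);out=[]
    for a in dirs:
        s=np.arange(lo,rmax,.1);x=c[0]+s*np.cos(a);y=c[1]+s*np.sin(a)
        p=cv2.remap(g,x.astype(np.float32)[None],y.astype(np.float32)[None],cv2.INTER_LINEAR)[0]
        i=np.argmin(np.gradient(cv2.GaussianBlur(p[None],(15,1),0)[0])) ; out.append((x[i],y[i]))
    return out
cs=S([(173,160)])[0];ct=T([(608,97)])[0]
ps=edge("scene",cs,np.radians(np.r_[-5:55:8,100:150:8]),40,26)
pt=edge("top",ct,np.radians(np.r_[185:250:8,292:355:8]),40,9)
o1,d1=ray("scene",ps);o2,d2=ray("top",pt)
for rad in(.063,):
    r=least_squares(res,[.735,-.157,.3,-.2],loss="soft_l1",f_scale=.001);v=r.x;N=np.array([np.cos(v[3]),np.sin(v[3]),1])/2**.5;L=v[:3]-.015*N
    print(v.round(4),np.degrees(v[3]),"lens",L.round(4),"view",(L-.13*N).round(4),(res(v)*1e3).round(1))
E
python3 mag.py | sed -n '/----/,$p'
```

```text
---- refined: subpixel white edge, back-face-only arcs
[ 0.735  -0.1601  0.3032 -0.2177] -12.472087932024381 lens [ 0.7246 -0.1578  0.2926] view [ 0.6349 -0.1379  0.2007] [-0.2 -0.6  0.4  0.2  0.3 -0.4  0.4 -0.5 -0.5 -0.6  0.5  0.4  0.3  0.4
  1.2  4.4  0.2  0.4  0.1 -2.5  0.8  2.1 -1.9 15.  14.1 -0.5 -1.4 -0.7
 -0.6  0.6 -0.2  0.5]
```

Measurements agree:
- **Rack:** yaw 51.2°, centre (0.549, 0.075), sizes match the given dimensions.
- **Grip point:** about (0.570, 0.0055, 0.084).
- **Magnifier:** yaw −12.5°, lens height 0.2926 against the stated 0.292.

I'll move to hover over the plain end.

>>> {"op": "step_arm", "data": {"targets": [{"fingers": 0.35, "linear": [-0.54, -0.46, 0.05], "twist": [0, 0, 0]}, {"fingers": 0.35, "linear": [-0.54, -0.46, 0.05], "twist": [0, 0, 0]}, {"fingers": 0.35, "linear": [-0.54, -0.46, 0.05], "twist": [0, 0, 0]}, {"fingers": 0.35, "linear": [-0.54, -0.46, 0.05], "twist": [0, 0, 0]}, {"fingers": 0.35, "linear": [-0.54, -0.46, 0.05], "twist": [0, 0, 0]}, {"fingers": 0.35, "linear": [-0.54, -0.46, 0.05], "twist": [0, 0, 0]}, {"fingers": 0.35, "linear": [-0.54, -0.46, 0.05], "twist": [0, 0, 0]}, {"fingers": 0.35, "linear": [-0.54, -0.46, 0.05], "twist": [0, 0, 0]}, {"fingers": 0.35, "linear": [-0.54, -0.46, 0.05], "twist": [0, 0, 0]}, {"fingers": 0.35, "linear": [-0.54, -0.46, 0.05], "twist": [0, 0, 0]}], "squeeze": 30}}

```text
clock: 1.1
eef_pos: [0.3934, 0.3065, 0.2135]
orientation: [-3.141, -0.0, 2.807]
wrist_force: [0.1, -0.4, -0.5]
grip_width: 0.0309
gripper_force: 0.0
```

>>> {"op": "step_arm", "data": {"targets": [{"fingers": 0.35, "linear": [-0.54, -0.46, 0.05], "twist": [0, 0, 0]}, {"fingers": 0.35, "linear": [-0.54, -0.46, 0.05], "twist": [0, 0, 0]}, {"fingers": 0.35, "linear": [-0.54, -0.46, 0.05], "twist": [0, 0, 0]}, {"fingers": 0.35, "linear": [-0.54, -0.46, 0.05], "twist": [0, 0, 0]}, {"fingers": 0.35, "linear": [-0.54, -0.46, 0.05], "twist": [0, 0, 0]}, {"fingers": 0.35, "linear": [-0.54, -0.46, 0.05], "twist": [0, 0, 0]}, {"fingers": 0.35, "linear": [-0.54, -0.46, 0.05], "twist": [0, 0, 0]}, {"fingers": 0.35, "linear": [-0.54, -0.46, 0.05], "twist": [0, 0, 0]}, {"fingers": 0.35, "linear": [-0.54, -0.46, 0.05], "twist": [0, 0, 0]}]}}

```text
clock: 2.0
eef_pos: [0.5548, 0.0313, 0.1909]
orientation: [-3.141, -0.0, 2.807]
wrist_force: [0.6, 0.8, -0.5]
grip_width: 0.0309
gripper_force: 0.0
```

>>> {"op": "step_arm", "data": {"targets": [{"fingers": 0.35, "linear": [0, 0, 0], "twist": [0, 0, -1]}, {"fingers": 0.35, "linear": [0, 0, 0], "twist": [0, 0, -1]}, {"fingers": 0.35, "linear": [0, 0, 0], "twist": [0, 0, -1]}, {"fingers": 0.35, "linear": [0, 0, 0], "twist": [0, 0, -1]}, {"fingers": 0.35, "linear": [0, 0, 0], "twist": [0, 0, -1]}, {"fingers": 0.35, "linear": [0, 0, 0], "twist": [0, 0, -1]}, {"fingers": 0.35, "linear": [0, 0, 0], "twist": [0, 0, -1]}, {"fingers": 0.35, "linear": [0, 0, 0], "twist": [0, 0, -1]}, {"fingers": 0.35, "linear": [0, 0, 0], "twist": [0, 0, -1]}, {"fingers": 0.35, "linear": [0, 0, 0], "twist": [0, 0, -1]}, {"fingers": 0.35, "linear": [0, 0, 0], "twist": [0, 0, -1]}, {"fingers": 0.35, "linear": [0, 0, 0], "twist": [0, 0, -1]}]}}

```text
clock: 3.2
eef_pos: [0.5542, 0.0326, 0.1909]
orientation: [3.141, -0.001, -2.426]
wrist_force: [0.0, 0.0, 0.2]
grip_width: 0.0311
gripper_force: 0.0
```

```bash
python3 - <<'E'
from h import *
s=get_state();print({k:np.round(s[k],4) for k in("clock","qpos","eef_pos","orientation","wrist_force","grip_width")})
i=camera_info("wrist");im=capture("wrist");cv2.imwrite("pics/w1.png",im[:,:,::-1])
np.save("pics/w1.npy",im);np.save("pics/w1i.npy",i,allow_pickle=True)
u=np.array([np.cos(np.radians(51.2)),np.sin(np.radians(51.2))]);c=np.array([.549,.0755])+.06*np.array([u[1],-u[0]]);w=np.array([-u[1],u[0]])
P=[[*(c+a*u+b*w),.096] for a in(-.055,.055) for b in(-.0045,.0045)]
print("expected top corners px",proj("wrist",P,i).round(1).tolist())
E
```

```text
{'clock': np.float64(3.2), 'qpos': array([-0.1066,  0.4351, -0.0426,  1.8339,  0.0234,  0.8739,  2.1265]), 'eef_pos': array([0.5542, 0.0326, 0.1909]), 'orientation': array([ 3.1412e+00, -7.0000e-04, -2.4256e+00]), 'wrist_force': array([0.0329, 0.0408, 0.2407]), 'grip_width': np.float64(0.0311)}
expected top corners px [[228.6, 184.9], [241.1, 182.7], [259.3, 315.9], [270.3, 314.2]]
```

View pics/w1.png

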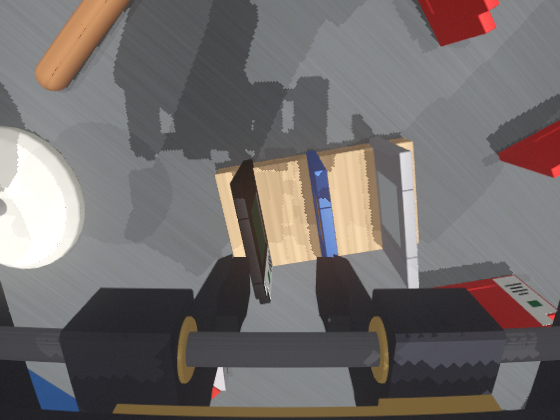

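The wrist view shows the filter's top edge running from about (236,185) to (265,302). That is where my estimate put it, with the notched end at the bottom. Now I align over the plain end, descend and grip.

>>> {"op": "step_arm", "data": {"targets": [{"fingers": 0.35, "linear": [0, 0, 0], "twist": [0, 0, -1]}, {"fingers": 0.35, "linear": [0, 0, 0], "twist": [0, 0, -1]}, {"fingers": 0.35, "linear": [0.11, -0.3, 0], "twist": [0, 0, 0]}, {"fingers": 0.35, "linear": [0.11, -0.29, 0], "twist": [0, 0, 0]}, {"fingers": 0.35, "linear": [0, 0, 0.4], "twist": [0, 0, 0]}, {"fingers": 0.35, "linear": [0, 0, 0.4], "twist": [0, 0, 0]}, {"fingers": 0.35, "linear": [0, 0, 0], "twist": [0, 0, 0]}]}}

```text
clock: 3.95
eef_pos: [0.5692, 0.0036, 0.1488]
orientation: [3.139, -0.004, -2.259]
wrist_force: [-0.2, 0.5, -0.4]
grip_width: 0.0305
gripper_force: 0.0
```

```bash
python3 - <<'E'
from h import *
s=get_state();print({k:np.round(s[k],4) for k in("clock","eef_pos","orientation","qpos")})
i=camera_info("wrist");im=capture("wrist")
u=np.array([np.cos(np.radians(51.2)),np.sin(np.radians(51.2))]);c=np.array([.549,.0755])+.06*np.array([u[1],-u[0]]);w=np.array([-u[1],u[0]])
P=[[*(c+a*u+b*w),.096] for a in(-.055,.041) for b in(-.0045,.0045)]
q=proj("wrist",P,i);print(q.round(1).tolist())
im=im.copy()
big=cv2.resize(im,None,fx=2,fy=2,interpolation=cv2.INTER_CUBIC)
for x,y in q: cv2.circle(big,(int(2*x+1),int(2*y+1)),3,(255,0,255),1)
m=q.mean(0)*2;x0=int(np.clip(m[0]-300,0,520));y0=int(np.clip(m[1]-250,0,340));print(x0,y0)
cv2.imwrite("pics/w2.png",big[y0:y0+500,x0:x0+600,::-1])
E
```

```text
{'clock': np.float64(3.95), 'eef_pos': array([0.5692, 0.0036, 0.1488]), 'orientation': array([ 3.1387, -0.0037, -2.2585]), 'qpos': array([-0.0337,  0.5169, -0.0684,  1.822 ,  0.0475,  0.8089,  2.3276])}
[[275.0, 213.6], [290.1, 213.5], [277.4, 346.0], [290.5, 345.8]]
266 309
```

View pics/w2.png

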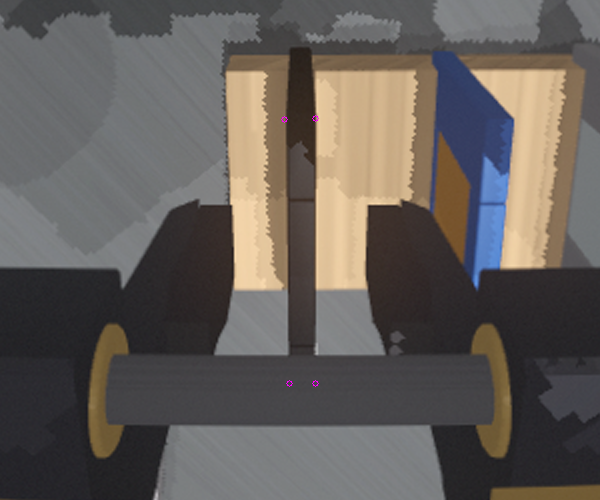

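The filter sits centred between the fingers in the wrist view (edges at columns 289–315, fingers at 234 and 367) and the yaw is aligned. I descend and close.

>>> {"op": "step_arm", "data": {"targets": [{"fingers": 0.35, "linear": [-0.05, 0, 0.4], "twist": [0, 0, 0]}, {"fingers": 0.35, "linear": [0, 0, 0.4], "twist": [0, 0, 0]}, {"fingers": 0.35, "linear": [0, 0, 0.4], "twist": [0, 0, 0]}, {"fingers": 0.35, "linear": [0, 0, 0.3], "twist": [0, 0, 0]}, {"fingers": 0.35, "linear": [0, 0, 0.17], "twist": [0, 0, 0]}, {"fingers": 0.35, "linear": [0, 0, 0], "twist": [0, 0, 0]}, {"fingers": 0.35, "linear": [0, 0, 0], "twist": [0, 0, 0]}]}}

```text
clock: 4.7
eef_pos: [0.5726, 0.0073, 0.0684]
orientation: [-3.141, 0.001, -2.255]
wrist_force: [-0.6, -1.3, 0.4]
grip_width: 0.0306
gripper_force: 0.0
```

>>> {"op": "step_arm", "data": {"targets": [{"fingers": 0, "linear": [0, 0, 0], "twist": [0, 0, 0]}, {"fingers": 0, "linear": [0, 0, 0], "twist": [0, 0, 0]}, {"fingers": 0, "linear": [0, 0, 0], "twist": [0, 0, 0]}, {"fingers": 0, "linear": [0, 0, 0], "twist": [0, 0, 0]}, {"fingers": 0, "linear": [0, 0, 0], "twist": [0, 0, 0]}, {"fingers": 0, "linear": [0, 0, 0], "twist": [0, 0, 0]}], "squeeze": 45}}

```text
clock: 5.3
eef_pos: [0.5724, 0.0074, 0.0682]
orientation: [-3.141, 0.0, -2.255]
wrist_force: [-0.8, -0.1, 5.8]
grip_width: 0.0087
gripper_force: 45.0
```

Gripped: width is 8.7 mm at 45 N. Next I lift straight up out of the slot.

>>> {"op": "step_arm", "data": {"targets": [{"fingers": 0, "linear": [0, 0, -0.1], "twist": [0, 0, 0]}, {"fingers": 0, "linear": [0, 0, -0.2], "twist": [0, 0, 0]}, {"fingers": 0, "linear": [0, 0, -0.3], "twist": [0, 0, 0]}, {"fingers": 0, "linear": [0, 0, -0.4], "twist": [0, 0, 0]}, {"fingers": 0, "linear": [0, 0, -0.4], "twist": [0, 0, 0]}, {"fingers": 0, "linear": [0, 0, -0.4], "twist": [0, 0, 0]}, {"fingers": 0, "linear": [0, 0, -0.4], "twist": [0, 0, 0]}, {"fingers": 0, "linear": [0, 0, -0.4], "twist": [0, 0, 0]}, {"fingers": 0, "linear": [0, 0, -0.4], "twist": [0, 0, 0]}, {"fingers": 0, "linear": [0, 0, -0.4], "twist": [0, 0, 0]}, {"fingers": 0, "linear": [0, 0, -0.2], "twist": [0, 0, 0]}, {"fingers": 0, "linear": [0, 0, 0], "twist": [0, 0, 0]}]}}

```text
clock: 6.5
eef_pos: [0.5729, 0.0074, 0.2497]
orientation: [-3.139, 0.002, -2.255]
wrist_force: [0.8, -0.5, -1.4]
grip_width: 0.0084
gripper_force: 45.0
```

```bash
python3 - <<'E'
from h import *
s=get_state();print({k:np.round(s[k],4) for k in("clock","eef_pos","orientation","qpos","wrist_force","torque","grip_width")})
a=capture("scene");b=capture("top");np.save("pics/s3.npy",a);np.save("pics/t3.npy",b)
P=s["eef_pos"];ps=proj("scene",[P])[0].astype(int);pt=proj("top",[P])[0].astype(int);print(ps,pt)
f=lambda x,p:cv2.resize(x[max(p[1]-60,0):p[1]+60,p[0]-45:p[0]+45],(390,520),interpolation=cv2.INTER_CUBIC)
cv2.imwrite("pics/st3.png",np.hstack([f(a,ps),f(b,pt)])[:,:,::-1])
E
```

```text
{'clock': np.float64(6.5), 'eef_pos': array([0.5729, 0.0074, 0.2497]), 'orientation': array([-3.1390e+00,  2.3000e-03, -2.2546e+00]), 'qpos': array([-0.0349,  0.393 , -0.0736,  1.7367,  0.0335,  1.0097,  2.3372]), 'wrist_force': array([ 0.8465, -0.5308, -1.4172]), 'torque': array([0.0588, 0.0473, 0.0113]), 'grip_width': np.float64(0.0084)}
[267 211] [300 193]
```

View pics/st3.png

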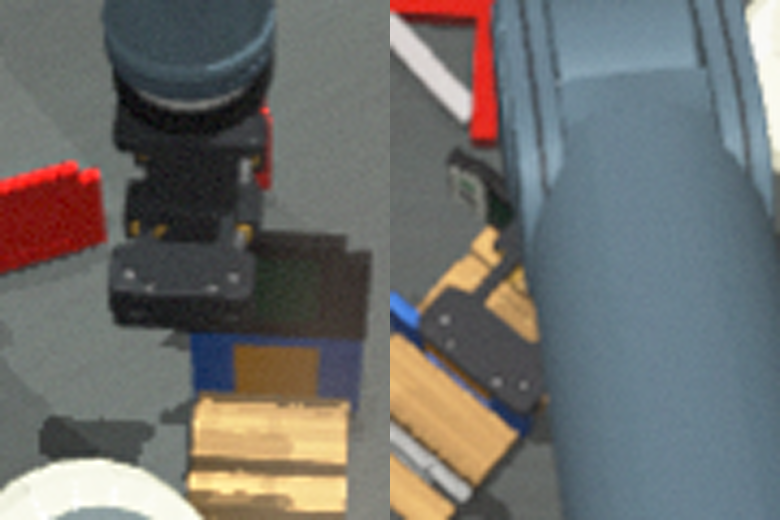

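The filter is upright in the gripper with the notch at upper right in the scene view. I retract a little, then turn it about the vertical.

>>> {"op": "step_arm", "data": {"targets": [{"fingers": 0, "linear": [0.25, 0.31, 0], "twist": [0, 0, 0]}, {"fingers": 0, "linear": [0.25, 0.31, 0], "twist": [0, 0, 0]}, {"fingers": 0, "linear": [0.25, 0.31, 0], "twist": [0, 0, 0]}, {"fingers": 0, "linear": [0, 0, 0], "twist": [0, 0, 1]}, {"fingers": 0, "linear": [0, 0, 0], "twist": [0, 0, 1]}, {"fingers": 0, "linear": [0, 0, 0], "twist": [0, 0, 1]}, {"fingers": 0, "linear": [0, 0, 0], "twist": [0, 0, 1]}, {"fingers": 0, "linear": [0, 0, 0], "twist": [0, 0, 1]}, {"fingers": 0, "linear": [0, 0, 0], "twist": [0, 0, 1]}, {"fingers": 0, "linear": [0, 0, 0], "twist": [0, 0, 1]}, {"fingers": 0, "linear": [0, 0, 0], "twist": [0, 0, 1]}, {"fingers": 0, "linear": [0, 0, 0], "twist": [0, 0, 1]}]}}

```text
clock: 7.8
eef_pos: [0.5114, 0.0077, 0.2465]
orientation: [-3.142, -0.002, -3.044]
wrist_force: [0.3, -0.3, -1.6]
grip_width: 0.0085
gripper_force: 45.0
```

>>> {"op": "step_arm", "data": {"targets": [{"fingers": 0, "linear": [0, 0, 0], "twist": [0, 0, 1]}, {"fingers": 0, "linear": [0, 0, 0], "twist": [0, 0, 1]}, {"fingers": 0, "linear": [0, 0, 0], "twist": [0, 0, 1]}, {"fingers": 0, "linear": [0, 0, 0], "twist": [0, 0, 1]}, {"fingers": 0, "linear": [0, 0, 0], "twist": [0, 0, 1]}, {"fingers": 0, "linear": [0, 0, 0], "twist": [0, 0, 1]}, {"fingers": 0, "linear": [0, 0, 0], "twist": [0, 0, 1]}, {"fingers": 0, "linear": [0, 0, 0], "twist": [0, 0, 1]}, {"fingers": 0, "linear": [0, 0, 0], "twist": [0, 0, 1]}, {"fingers": 0, "linear": [0, 0, 0], "twist": [0, 0, 1]}, {"fingers": 0, "linear": [0, 0, 0], "twist": [0, 0, 1]}, {"fingers": 0, "linear": [0, 0, 0], "twist": [0, 0, 1]}]}}

```text
clock: 9.0
eef_pos: [0.5114, 0.0077, 0.2465]
orientation: [-3.139, -0.001, 2.192]
wrist_force: [0.6, -0.6, -1.3]
grip_width: 0.0082
gripper_force: 45.0
```

>>> {"op": "step_arm", "data": {"targets": [{"fingers": 0, "linear": [0, 0, 0], "twist": [0, 0, 1]}, {"fingers": 0, "linear": [0, 0, 0], "twist": [0, 0, 1]}, {"fingers": 0, "linear": [0, 0, 0], "twist": [0, 0, 1]}, {"fingers": 0, "linear": [0, 0, 0], "twist": [0, 0, 1]}, {"fingers": 0, "linear": [0, 0, 0], "twist": [0, 0, 1]}, {"fingers": 0, "linear": [0, 0, 0], "twist": [0, 0, 1]}, {"fingers": 0, "linear": [0, 0, 0], "twist": [0, 0, 1]}, {"fingers": 0, "linear": [0, 0, 0], "twist": [0, 0, 1]}, {"fingers": 0, "linear": [0, 0, 0], "twist": [0, 0, 1]}, {"fingers": 0, "linear": [0, 0, 0], "twist": [0, 0, 0.65]}, {"fingers": 0, "linear": [0, 0, 0], "twist": [0, 0, 0]}]}}

```text
clock: 10.1
eef_pos: [0.5115, 0.0077, 0.2467]
orientation: [-3.14, 0.001, 1.354]
wrist_force: [-0.2, -0.3, -0.7]
grip_width: 0.0086
gripper_force: 45.0
```

>>> {"op": "step_arm", "data": {"targets": [{"fingers": 0, "linear": [0, 0, 0], "twist": [-1, 0, 0]}, {"fingers": 0, "linear": [0, 0, 0], "twist": [-1, 0, 0]}, {"fingers": 0, "linear": [0, 0, 0], "twist": [-1, 0, 0]}, {"fingers": 0, "linear": [0, 0, 0], "twist": [-1, 0, 0]}, {"fingers": 0, "linear": [0, 0, 0], "twist": [-1, 0, 0]}, {"fingers": 0, "linear": [0, 0, 0], "twist": [-1, 0, 0]}, {"fingers": 0, "linear": [0, 0, 0], "twist": [-1, 0, 0]}, {"fingers": 0, "linear": [0, 0, 0], "twist": [-1, 0, 0]}, {"fingers": 0, "linear": [0, 0, 0], "twist": [-1, 0, 0]}, {"fingers": 0, "linear": [0, 0, 0], "twist": [0, 0, 0]}]}}

```text
clock: 11.1
eef_pos: [0.5102, -0.0023, 0.2446]
orientation: [2.524, 0.029, 1.339]
wrist_force: [0.1, 0.2, -0.8]
grip_width: 0.0086
gripper_force: 45.0
```

```bash
cat > tgt.py <<'E'
from h import *
from scipy.spatial.transform import Rotation as Ro
import sys
xg,zg=float(sys.argv[1]),float(sys.argv[2])
psi=np.radians(-12.5);f=np.array([np.cos(psi),np.sin(psi),0]);Z=np.array([0,0,1.])
N=(f+Z)/2**.5;fz=(Z-f)/2**.5;fx=np.cross(N,fz);V=np.array([.634,-.1375,.2005])
Rt=np.c_[-fx,N,-fz];TCP=V-(.041-xg)*fx+(zg-.045)*fz-.0045*N-tcp_to_grasp*fz
s=get_state();R=Ro.from_euler("xyz",s["orientation"]).as_matrix()
print({k:np.round(s[k],4).tolist() for k in("clock","qpos","eef_pos","orientation","wrist_force","grip_width")})
print("target",TCP.round(4),"shift units",((R.T@(TCP-s["eef_pos"]))/.05).round(3),"turn units",(np.degrees(Ro.from_matrix(R.T@Rt).as_rotvec())/5).round(3))
E
cat > look.py <<'E'
from h import *
from scipy.spatial.transform import Rotation as Ro
import sys
xg,zg,o=float(sys.argv[1]),float(sys.argv[2]),sys.argv[3]
s=get_state();R=Ro.from_euler("xyz",s["orientation"]).as_matrix();F=np.c_[-R[:,0],R[:,1],-R[:,2]]
O=s["eef_pos"]-R[:,2]*tcp_to_grasp-F@[xg,0,zg]
C=[[.055,.0045,0],[.055,.0045,.076],[.041,.0045,.076],[.041,.0045,.09],[.0,.0045,0],[.041,.0045,.045]]
out=[]
for n in("scene","top"):
    im=capture(n);np.save(f"pics/{o}_{n}.npy",im);q=proj(n,[O+F@c for c in C]);m=q[5];x0=int(np.clip(m[0]-37,0,485));y0=int(np.clip(m[1]-50,0,320))
    print(n,x0,y0,(q).round(1).tolist())
    b=cv2.resize(im[y0:y0+100,x0:x0+75],None,fx=5.2,fy=5.2,interpolation=cv2.INTER_CUBIC)
    for p in q: cv2.circle(b,tuple(int(v) for v in ((p-[x0,y0]+.5)*5.2)),3,(255,0,255),1)
    out.append(b)
cv2.imwrite(f"pics/{o}.png",np.hstack(out)[:,:,::-1])
E
python3 tgt.py -.0395 .081; python3 look.py -.0395 .081 l4
```

```text
{'clock': 11.1, 'qpos': [-0.5721, 0.0677, 0.3019, 2.3748, 1.0808, 0.3268, -1.4763], 'eef_pos': [0.5102, -0.0023, 0.2446], 'orientation': [2.5237, 0.0288, 1.3389], 'wrist_force': [0.1248, 0.2038, -0.7966], 'grip_width': 0.0086}
target [ 0.6364 -0.0556  0.2096] shift units [-0.437  1.788  2.146] turn units [-1.921  0.354  0.093]
scene 183 164 [[219.4, 233.2], [211.2, 204.3], [216.9, 202.5], [215.4, 197.0], [240.9, 226.3], [220.2, 214.5]]
top 302 175 [[346.7, 218.3], [345.2, 232.8], [339.0, 231.3], [338.7, 234.1], [323.9, 212.7], [339.8, 225.2]]
```

View pics/l4.png

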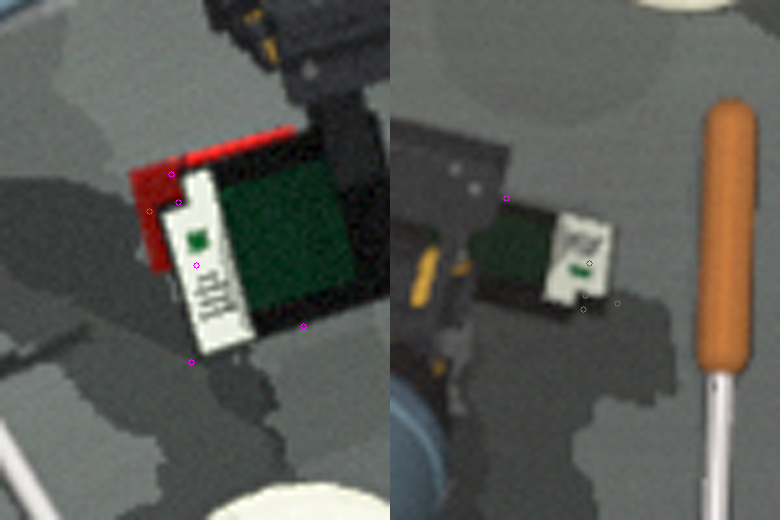

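The notch and label are clearly visible. The label's centre is at about (208,262) in the scene crop and (579,260) in the top crop, a few mm nearer the gripper than predicted. I triangulate the panel corners.

```bash
cat > lab.py <<'E'
from h import *
from scipy.spatial.transform import Rotation as Ro
def tri(us,ut):
    o1,d1=ray("scene",[us]);o2,d2=ray("top",[ut]);d1=d1[0];d2=d2[0]
    s=np.linalg.lstsq(np.c_[d1,-d2],o2-o1,rcond=None)[0];a=o1+s[0]*d1;b=o2+s[1]*d2;return (a+b)/2,np.linalg.norm(a-b)
def report(sc,tp,so,to,k=5.2):
    s=get_state();R=Ro.from_euler("xyz",s["orientation"]).as_matrix();F=np.c_[-R[:,0],R[:,1],-R[:,2]];G=s["eef_pos"]-R[:,2]*tcp_to_grasp
    X=[]
    for a,b in zip(sc,tp):
        p,e=tri([so[0]+a[0]/k-.5,so[1]+a[1]/k-.5],[to[0]+(b[0]-390)/k-.5,to[1]+b[1]/k-.5]);X.append(p)
        print(p.round(4),"gap mm",round(e*1e3,1),"rel grasp, filter axes mm",(F.T@(p-G)*1e3).round(1))
    return np.array(X)
if __name__=="__main__":
    # inner top, inner bottom, outer bottom
    X=report([(210,170),(255,340),(203,355)],[(545,300),(560,212),(612,222)],(183,164),(302,175))
    print("lengths mm",np.linalg.norm(X[0]-X[1])*1e3,np.linalg.norm(X[2]-X[1])*1e3)
E
python3 lab.py; python3 - <<'E'
from cell import *;print(get_state()["clock"])
E
```

```text
[ 0.4846 -0.0608  0.2677] gap mm 1.4 rel grasp, filter axes mm [62.8  1.7  5.3]
[ 0.5336 -0.0747  0.1997] gap mm 0.9 rel grasp, filter axes mm [ 63.1   3.7 -79.7]
[ 0.5287 -0.0987  0.2026] gap mm 0.9 rel grasp, filter axes mm [ 87.6   5.6 -78.3]
lengths mm 84.98909575393084 24.626780748534333
11.2
```

The panel measures 85 × 24.6 mm, which matches the real panel. The grip is therefore at x ≈ −35, z ≈ 82 mm, still on the plain end. I recompute the target with that grasp.

```bash
python3 tgt.py -.0348 .082
```

```text
{'clock': 11.2, 'qpos': [-0.5802, 0.0676, 0.3132, 2.3727, 1.0755, 0.3265, -1.4717], 'eef_pos': [0.5113, -0.0032, 0.2454], 'orientation': [2.5229, 0.0276, 1.3356], 'wrist_force': [-0.8507, 0.4234, -0.6761], 'grip_width': 0.0087}
target [ 0.6347 -0.06    0.2103] shift units [-0.51   1.754  2.13 ] turn units [-1.913  0.368  0.055]
```

>>> {"op": "step_arm", "data": {"targets": [{"fingers": 0, "linear": [-0.04, 0.15, 0.19], "twist": [0, 0, 0]}, {"fingers": 0, "linear": [-0.04, 0.15, 0.19], "twist": [0, 0, 0]}, {"fingers": 0, "linear": [-0.04, 0.15, 0.19], "twist": [0, 0, 0]}, {"fingers": 0, "linear": [-0.04, 0.15, 0.19], "twist": [0, 0, 0]}, {"fingers": 0, "linear": [-0.04, 0.15, 0.19], "twist": [0, 0, 0]}, {"fingers": 0, "linear": [-0.04, 0.15, 0.19], "twist": [0, 0, 0]}, {"fingers": 0, "linear": [-0.04, 0.15, 0.19], "twist": [-0.5, 0.1, 0]}, {"fingers": 0, "linear": [0, 0, 0], "twist": [-0.5, 0.1, 0]}, {"fingers": 0, "linear": [0, 0, 0], "twist": [-0.5, 0.1, 0]}, {"fingers": 0, "linear": [0, 0, 0], "twist": [0, 0, 0]}]}}

```text
clock: 12.2
eef_pos: [0.5819, -0.0372, 0.2229]
orientation: [2.445, 0.025, 1.34]
wrist_force: [0.3, -0.1, -0.9]
grip_width: 0.0088
gripper_force: 45.0
```

```bash
python3 tgt.py -.0348 .082
```

```text
{'clock': 12.2, 'qpos': [-0.3552, 0.2382, 0.2167, 2.2996, 1.7471, 0.2186, -2.0613], 'eef_pos': [0.5819, -0.0372, 0.2229], 'orientation': [2.4454, 0.0251, 1.3405], 'wrist_force': [0.322, -0.0685, -0.8671], 'grip_width': 0.0088}
target [ 0.6347 -0.06    0.2103] shift units [-0.197  0.704  0.924] turn units [-1.024  0.307  0.092]
```

>>> {"op": "step_arm", "data": {"targets": [{"fingers": 0, "linear": [-0.05, 0.17, 0.22], "twist": [0, 0, 0]}, {"fingers": 0, "linear": [-0.05, 0.17, 0.22], "twist": [0, 0, 0]}, {"fingers": 0, "linear": [-0.05, 0.17, 0.22], "twist": [0, 0, 0]}, {"fingers": 0, "linear": [0, 0, 0], "twist": [0, 0, 0]}]}}

```text
clock: 12.6
eef_pos: [0.6215, -0.0548, 0.2152]
orientation: [2.444, 0.024, 1.338]
wrist_force: [0.8, 0.5, -1.8]
grip_width: 0.0083
gripper_force: 45.0
```

```bash
python3 tgt.py -.0348 .082
```

```text
{'clock': 12.6, 'qpos': [-0.2079, 0.312, 0.1179, 2.2121, 1.7756, 0.2026, -2.0437], 'eef_pos': [0.6215, -0.0548, 0.2152], 'orientation': [2.444, 0.0241, 1.3378], 'wrist_force': [0.7805, 0.4979, -1.833], 'grip_width': 0.0083}
target [ 0.6347 -0.06    0.2103] shift units [-0.038  0.152  0.256] turn units [-1.008  0.319  0.061]
```

>>> {"op": "step_arm", "data": {"targets": [{"fingers": 0, "linear": [-0.04, 0.15, 0.25], "twist": [0, 0, 0]}, {"fingers": 0, "linear": [0, 0, 0], "twist": [-0.35, 0.1, 0]}, {"fingers": 0, "linear": [0, 0, 0], "twist": [-0.35, 0.1, 0]}, {"fingers": 0, "linear": [0, 0, 0], "twist": [-0.3, 0.1, 0.05]}, {"fingers": 0, "linear": [0, 0, 0], "twist": [0, 0, 0]}, {"fingers": 0, "linear": [0, 0, 0], "twist": [0, 0, 0]}]}}

```text
clock: 13.2
eef_pos: [0.6326, -0.0591, 0.2103]
orientation: [2.358, 0.002, 1.354]
wrist_force: [-0.2, -0.1, -0.4]
grip_width: 0.0085
gripper_force: 45.0
```

```bash
python3 tgt.py -.0348 .082
```

```text
{'clock': 13.2, 'qpos': [0.0439, 0.3512, -0.1527, 2.2384, 2.2344, 0.3339, -2.4519], 'eef_pos': [0.6326, -0.0591, 0.2103], 'orientation': [2.3583, 0.0022, 1.3535], 'wrist_force': [-0.1666, -0.1279, -0.386], 'grip_width': 0.0085}
target [ 0.6347 -0.06    0.2103] shift units [-0.01   0.03   0.032] turn units [-0.024  0.01   0.025]
```

The target pose is reached within 2 mm. I check with the cameras.

```bash
python3 look.py -.0348 .082 l5
```

```text
scene 194 221 [[231.5, 291.5], [221.1, 261.2], [226.9, 259.1], [225.0, 253.4], [253.8, 282.9], [231.2, 271.6]]
top 322 124 [[366.1, 167.1], [365.3, 182.9], [359.5, 181.5], [359.3, 184.6], [344.3, 162.0], [359.9, 174.9]]
```

View pics/l5.png

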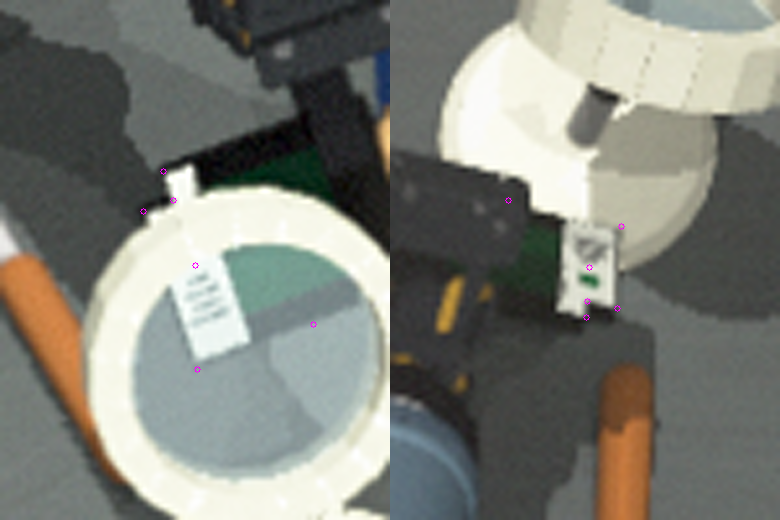

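```bash
python3 - <<'E'
from lab import *
X=report([(194,166),(249,343),(203,362)],[(559,311),(567,221),(619,227)],(194,221),(322,124))
C=(X[0]+X[2])/2
e=X[2]-X[1]; print("label ctr",C.round(4),"lens from 2 fits: .7246/.7227,-.158/-.157; edge yaw",np.degrees(np.arctan2(e[1],e[0])),"dz",e[2])
psi=np.radians(-12.5);N=np.array([np.cos(psi),np.sin(psi),1])/2**.5
d=np.array([.7237,-.1573,.2924])-C;print("along",d@N,"off",np.linalg.norm(d-N*(d@N)),(d-N*(d@N)).round(4))
E
```

```text
[ 0.6046 -0.1175  0.2295] gap mm 0.9 rel grasp, filter axes mm [63.7  2.3  5.2]
[ 0.6624 -0.1315  0.1681] gap mm 0.4 rel grasp, filter axes mm [ 64.8   0.9 -80.2]
[ 0.6594 -0.1545  0.1717] gap mm 1.7 rel grasp, filter axes mm [ 87.9   4.9 -79.2]
label ctr [ 0.632  -0.136   0.2006] lens from 2 fits: .7246/.7227,-.158/-.157; edge yaw -97.30347308475162 dz 0.0036376935919825715
along 0.13143132289047388 off 0.0019101079280484676 [ 0.0009 -0.0012 -0.0012]
```

The label is 131 mm from the glass and 2 mm off axis. I let it settle and hand in.

>>> {"op": "step_arm", "data": {"targets": [{"fingers": 0, "linear": [0, 0, 0], "twist": [0, 0, 0]}, {"fingers": 0, "linear": [0, 0, 0], "twist": [0, 0, 0]}, {"fingers": 0, "linear": [0, 0, 0], "twist": [0, 0, 0]}]}}

```text
clock: 13.6
eef_pos: [0.6331, -0.0585, 0.2107]
orientation: [2.356, 0.002, 1.355]
wrist_force: [-0.4, -0.2, -0.0]
grip_width: 0.0085
gripper_force: 45.0
```

```bash
python3 tgt.py -.0348 .082; python3 -c "
from cell import *
print(job_done())"
```

```text
{'clock': 13.6, 'qpos': [0.0442, 0.3512, -0.154, 2.2384, 2.2392, 0.3352, -2.4563], 'eef_pos': [0.6331, -0.0585, 0.2107], 'orientation': [2.3565, 0.0015, 1.3547], 'wrist_force': [-0.4137, -0.2074, -0.0025], 'grip_width': 0.0085}
target [ 0.6347 -0.06    0.2103] shift units [-0.024  0.019  0.033] turn units [-0.003 -0.004  0.029]
the job is handed in; nothing more can be done
None
```

I handed the job in at 13.6 s with the filter held by its plain end, label up under the magnifier: about 131 mm from the glass, 2 mm off the lens axis, square and level to within what I could measure; the grip is about 6 mm inboard of the given point, so the pads may overlap the glass by about 1 mm.

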